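# Turn down the bottle warmer, empty it and set the cooling tray straight

### The arm

A 6-joint arm with a two-finger parallel gripper is mounted at the origin on the work surface. World frame = base frame: x ahead of the robot, y to its left, z up, the work surface at z = 0. Lengths are in m, angles in degrees, forces in N, time in s.
With the tool pointing down it reaches from about 0.4 to 0.825 m from the base axis. Payload 7 kg.
Tool frame: the origin (TCP) lies at the very end of the fingers, on their centre line; the grasp point (between the pads) lies 19 mm behind it; z points along the fingers, y is the line along which they close (so a half turn about z gives the same grasp; the last joint's range is limited). The gripper opens to 88 mm and grips with 3 to 60 N. Pads are 19 mm wide; open, the fingers measure 130 mm over their backs; the gripper's body (78 mm by 193 mm) begins 47 mm behind the grasp point.
Start: joints at [16.507, 20.546, 0.682, 0, -70.136, -16.507], TCP at [0.675, -0, 0.227] pointing down, gripper open.
Joint ranges: [-176.03, 176.03], [-82.01, 121.73], [-58.28, 71.71], [-173.87, 95.51], [-174.79, -0.11], [-173.66, 173.66]. Speed limits (degrees/s): [136.94, 136.94, 172.46, 180, 180, 180].

### API

Orientations are given as [roll, pitch, yaw] about the fixed x, y, z axes, in that order (R = Rz(yaw) Ry(pitch) Rx(roll)).
In Python, from plant import get_state, imaging, r, finder gives the robot as it stands.
- The arm moves only by the shell command python3 -m handwheel 'ROWS' [FORCE]. ROWS is JSON, a list of rows, each a list of 5 numbers: the closure, from 0 (fully open) to 1 (shut), then the shift along the world's x, y, z in cm, then the turn about the world's z in degrees. A call has 1 to 8 rows; each row is the pose to reach, as a shift and turn from the pose commanded when the call began; what a row does not reach only later rows make up. A row lasts 1/8 s, in which the tool goes at most 62.5 mm and 10.7 degrees, less where a joint would pass 70% of its speed; a pose out of reach is approached as far as the arm can. A call with a gripper value outside its range is refused whole. The fingers move at their own pace and stop on an object; FORCE is the grip in N (left out, the last holds). Time passes only in rows, so rows that repeat a pose let the fingers close. It gives the time, the measured TCP pose, the force, the opening and the grip force at its end, in the units of the state.
- get_state(): the state, without advancing time (a new reading comes with each control period).
- imaging.capture(name): name is "scene" or "side" or "wrist"; returns (picture, depth): 384x512x3 uint8, red, green, blue; 384x512 float32, m along the optical axis (not along the pixel's ray), 0 where there is no reading.
- imaging.get_calibration(name): a dict with "fx", "fy", "cx", "cy" (pixels), "dist" ([k1, k2, p1, p2, k3] as OpenCV has them; the pictures are not rectified), "rvec" (rotation vector, rad) and "tvec" (3), from world to camera coordinates, as OpenCV has them; the wrist camera has in their place "hand_eye" (4x4, takes a point from camera to tool coordinates, whose origin is the TCP and whose axes are the flange's). Camera axes: x right, y down, z forward; pixel columns grow to the right and rows downward; lengths in m; the calibration is good to about 2 mm. A picture is of the moment at which its call begins: read the wrist's pose just before it. get_calibration takes no time and is no camera call.
- r.close_job(): hands the job in; it is judged then, once.
Trained networks look in the newest picture that a camera, given by its name, has taken for a name from the list of things; names that differ only in an ending like _2 or _b are one class to them, and where a whole thing is asked for, a point or a joint stands for the part that bears it (a point fixed in the world has none). Each returns a list of dicts, best first, with "p" (0 to 1); they miss things now and then, are a little off and sometimes report something else, mostly with a low value. They report only what shows in the picture. A call takes as long as a camera call. They do not tell look-alikes from the thing itself.
- finder.cut_out(camera, query): "region" (384x512 bool, what is visible of it) and "pixel" ([column, row] in pixels, amid what is visible of it).
The state is a dict: "time_s": time; "joints": joint angles; "qd": joint speeds; "joint_torque": joint torques, N m; "tcp_pos": TCP position; "eef_rot": TCP orientation; "contact_force": force on the tool from outside, world axes, zero at the start; "moment": the same for the moment, N m; "gripper_width": finger opening in m; "gripper_force": force on a finger pad.
Only numpy, scipy, OpenCV 4.12 (cv2) and the standard library are available. Lean on these libraries where they do the work, as an engineer would, in place of code of your own. Each camera call takes 0.05 s, during which the arm holds its last target. There are 200 camera calls.

### The job

The warming run is over. First, with the bottles still in the warmer, roll its thumbwheel back by fingertip until the pointer stands on the long standby mark. Then lift every bottle out of the warmer's wells and stand it in the cooling tray, and stand up again the bottles that have fallen over there, so that all the bottles end up standing upright on the tray's floor, and leave the things around alone.

Things in the scene. Friction and masses are not known exactly. Their poses are not given: they have to be found in the camera images.
- warmer: dry-block bottle warmer, fixed: white housing 130 mm deep (its x), 300 mm wide (its y), flat top 85 mm above the bench; origin at the centre of its underside, its y points away from the robot, give or take some yaw. Three wells in a row in its aluminium part; thumbwheel and scale on its end nearest the robot, at y = -100 mm
- well0 (a point): centre of the mouth of the first well (nearest the wheel), in the warmer's top at 85 mm; axes as the warmer's. Square well 42.5 mm wide, 60 mm deep (floor 25 mm above the bench): a bottle in it shows its cap, shoulder and the top 4 mm of its body, cap middle 108 mm above the bench
- well1 (a point): centre of the mouth of the next well, in the warmer's top at 85 mm; axes as the warmer's. Square well 42.5 mm wide, 60 mm deep (floor 25 mm above the bench): a bottle in it shows its cap, shoulder and the top 4 mm of its body, cap middle 108 mm above the bench
- well2 (a point): centre of the mouth of the next well, in the warmer's top at 85 mm; axes as the warmer's. Square well 42.5 mm wide, 60 mm deep (floor 25 mm above the bench): a bottle in it shows its cap, shoulder and the top 4 mm of its body, cap middle 108 mm above the bench
- thumbwheel (a joint): its turn in rad: 0 cold stop, 2.5 hot stop, standby 0.5. Black ribbed wheel 64 mm across, 14 mm thick, axle along the warmer's x, sunk in the top: 9 mm of rim stands out, 44 mm long along y. Pushing the top of the rim towards the warmer's -y (the robot) lowers the value, 32 mm of rim a rad. Light drag, about 1 N at the rim; stays where it is left
- wheel_top (a point): highest point of the wheel's exposed rim, 94 mm above the bench (fixed to the warmer; axes as the warmer's)
- standby_mark (a point): middle of the long standby mark on the warmer's black scale beside the wheel: the second white mark from the -y end, 26 mm long where the others are 10 mm; marks 12 mm (0.5 rad) apart. Fixed to the warmer
- pointer_mid (a point): the white pointer that slides along the scale, geared to the wheel: 24 mm along the warmer's y a rad, level in y with the standby mark when the wheel is at 0.5
- tray: shallow steel cooling tray, fixed to the bench to the right of the warmer, long side across the robot, origin at the centre of its underside: inside 120 mm (its x) x 420 mm (its y), floor 4 mm thick, rim 12 mm above the bench and 4 mm thick
- cooled_mid (a point): standing in the tray already: square white bottle, blue round cap: body 40 x 40 x 64 mm, cap 30 mm across and 18 mm high, 92 mm tall, 80 to 150 g. The point is its centre, 46 mm above its underside; z runs along its axis from base to cap (cap middle 37 mm along z), x and y square to its sides
- fallen1_mid (a point): fallen over in the tray, lying on a flat side, cap roughly towards or away from the robot: square white bottle, blue round cap: body 40 x 40 x 64 mm, cap 30 mm across and 18 mm high, 92 mm tall, 80 to 150 g. The point is its centre, 46 mm above its underside; z runs along its axis from base to cap (cap middle 37 mm along z), x and y square to its sides
- fallen2_mid (a point): another fallen bottle like fallen1
- warm1_mid (a point): bottle in one of the warmer's wells, any of the three (may be absent), upright, its point 71 mm above the bench; the same kind of bottle as cooled and fallen1
- warm2_mid (a point): another like warm1 (may be absent)
- warm3_mid (a point): another like warm1 (may be absent)
- tip_box: blue pipette-tip box with a clear lid, 85 x 122 x 90 mm, stands on the bench to the right; to be left alone
- wash_bottle: white wash bottle, 64 mm across, 195 mm high, stands on the bench to the left; to be left alone
There are look-alikes about, which are no part of the job. What is shaped like the part that bears fallen1_mid but red or turquoise is not meant.

How it is judged (in metres and radians):
On the way:
1. the thumbwheel stands at standby while all the warm bottles are still in the warmer (value of joint thumbwheel between 0.37 and 0.63 rad and horizontal distance between each of warm1_mid, warm2_mid, warm3_mid and warmer below 0.14 m and x of each of warm1_mid, warm2_mid, warm3_mid in the frame of warmer above -0.03 m), for 0.2 s.
At the end, for the whole second after the job is handed in: the thumbwheel is within 0.13 rad of standby (0.5; the pointer within about 3 mm of the long mark), and every bottle present stands upright (within 7 degrees), cap up, on the tray's floor, its centre at least 10 mm inside the tray's walls (value of joint thumbwheel between 0.37 and 0.63 rad and angle between each of warm1_mid, warm2_mid, warm3_mid, fallen1_mid, fallen2_mid, cooled_mid's own z axis and vertical below 0.12 rad and z of warm1_mid in the frame of tray between 0.042 and 0.057 m and x of warm1_mid in the frame of tray between -0.05 and 0.05 m and y of warm1_mid in the frame of tray between -0.2 and 0.2 m and z of warm2_mid in the frame of tray between 0.042 and 0.057 m and x of warm2_mid in the frame of tray between -0.05 and 0.05 m and y of warm2_mid in the frame of tray between -0.2 and 0.2 m and z of warm3_mid in the frame of tray between 0.042 and 0.057 m and x of warm3_mid in the frame of tray between -0.05 and 0.05 m and y of warm3_mid in the frame of tray between -0.2 and 0.2 m and z of fallen1_mid in the frame of tray between 0.042 and 0.057 m and x of fallen1_mid in the frame of tray between -0.05 and 0.05 m and y of fallen1_mid in the frame of tray between -0.2 and 0.2 m and z of fallen2_mid in the frame of tray between 0.042 and 0.057 m and x of fallen2_mid in the frame of tray between -0.05 and 0.05 m and y of fallen2_mid in the frame of tray between -0.2 and 0.2 m and z of cooled_mid in the frame of tray between 0.042 and 0.057 m and x of cooled_mid in the frame of tray between -0.05 and 0.05 m and y of cooled_mid in the frame of tray between -0.2 and 0.2 m); the robot touches nothing.
It fails at once if the tip box or the wash bottle is moved by more than 20 mm (distance of any of tip_box, wash_bottle from where it was at the start of the episode above 0.02 m).
Of warm1, warm2, warm3 only 2 to 3 are there at a start; the rules pass over those that are not, and their reading is None.
At some moment in a run one of fallen1, fallen2, cooled may be knocked a few centimetres aside while the robot is not near it.
It also fails if it takes over 210 s, if anything falls off the work surface, if the arm or the gripper's body presses on something with over 40 N, if the wrist force passes 120 N, or if a joint passes its speed limit or range.

## Working session

There is one attempt and no reset: what is moved stays moved. The work goes in short steps, Python scripts to look and compute and a shell command to move; the robot and the scene stay as the last step left them, time stands still between calls to the robot, and variables do not carry over. Pictures are saved under pics/ and viewed, at most 14 in all, crops included, and the job is handed in when it is done.

```bash
mkdir -p pics; ls
cat > h.py <<'E'
import numpy as np, cv2
from scipy.spatial.transform import Rotation as R
from plant import get_state, imaging, r, finder
def T_wc(name):  # camera->world
    c=imaging.get_calibration(name); T=np.eye(4)
    if 'hand_eye' in c:
        s=get_state(); W=np.eye(4); W[:3,:3]=R.from_euler('xyz',s['eef_rot'],degrees=True).as_matrix(); W[:3,3]=s['tcp_pos']
        return W@np.array(c['hand_eye']),c
    M=cv2.Rodrigues(np.array(c['rvec'],float))[0]; T[:3,:3]=M.T; T[:3,3]=-M.T@np.array(c['tvec'],float).ravel(); return T,c
def cap(name,png=None):
    T,c=T_wc(name); im,d=imaging.capture(name)
    if png: cv2.imwrite('pics/'+png+'.png',im[:,:,::-1])
    return im,d,T,c
def K(c): return np.array([[c['fx'],0,c['cx']],[0,c['fy'],c['cy']],[0,0,1.]])
def cloud(d,T,c):
    h,w=d.shape; u,v=np.meshgrid(np.arange(w),np.arange(h))
    n=cv2.undistortPoints(np.stack([u,v],-1).reshape(-1,1,2).astype(float),K(c),np.array(c['dist'])).reshape(h,w,2)
    P=np.dstack([n*d[...,None],d]); P=P@T[:3,:3].T+T[:3,3]; P[d<=0]=np.nan; return P
def onplane(px,T,c,z):
    n=cv2.undistortPoints(np.array(px,float).reshape(-1,1,2),K(c),np.array(c['dist'])).reshape(-1,2)
    ray=np.c_[n,np.ones(len(n))]@T[:3,:3].T; return T[:3,3]+ray*((z-T[2,3])/ray[:,2])[:,None]
E
python3 - <<'E'
from h import *
print(get_state())
for n in('scene','side'):
    im,d,T,c=cap(n,n+'0'); print(n,T[:3,3],c['fx'],(d>0).mean())
    P=cloud(d,T,c); np.savez('/tmp/%s0.npz'%n,im=im,P=P)
    for q in('fallen1_mid','warm1_mid','thumbwheel','pointer_mid','standby_mark','tray','warmer','tip_box'):
        for o in finder.cut_out(n,q): 
            m=o['region']; print(q,round(o['p'],2),o['pixel'],m.sum(),np.nanmedian(P[m],0).round(3),np.median(im[m],0))
E
```

```text
pics
{'time_s': 0.0, 'joints': array([ 1.65056882e+01,  2.05911031e+01,  6.33577373e-01, -2.06670762e-02,
       -7.01357733e+01, -1.65068526e+01]), 'qd': array([-0.08062534, -0.09154907,  0.08063149,  0.01120967, -0.00348307,
        0.08944335]), 'joint_torque': array([-8.00930356e-04, -5.82726967e+01,  2.93058443e+01,  6.99745238e+00,
        6.93249181e-03, -2.06530804e-04]), 'tcp_pos': array([ 6.74506650e-01, -3.88982195e-05,  2.25623225e-01]), 'eef_rot': array([ 1.79905026e+02, -7.88405448e-03, -9.00081963e+01]), 'contact_force': array([0.34061193, 0.30865435, 0.02607277]), 'moment': array([ 0.01165698, -0.04771695, -0.01038678]), 'gripper_force': 0.0, 'gripper_width': 0.08771202078234494}
scene [ 1.2931751  -0.62380709  1.4198806 ] 433.4391950275759 0.9960734049479166
fallen1_mid 0.81 [193.9, 200.2] 251 [ 0.415 -0.208  0.037] [236.  27.  20.]
fallen1_mid 0.7 [229.0, 223.4] 299 [ 0.576 -0.163  0.041] [239. 237. 231.]
fallen1_mid 0.65 [271.6, 236.9] 272 [ 0.732 -0.088  0.038] [141.  24.  22.]
fallen1_mid 0.59 [216.2, 176.6] 234 [ 0.363 -0.08   0.037] [ 10. 182. 176.]
pointer_mid
[... 607 characters left out ...]
 181.6] 426 [ 0.718 -0.07   0.035] [117.  15.  13.]
fallen1_mid 0.63 [327.1, 198.5] 444 [ 0.358 -0.063  0.036] [ 23.  163.5 153. ]
warm1_mid 0.85 [219.0, 257.0] 305 [0.595 0.259 0.103] [135. 154. 226.]
warm1_mid 0.33 [278.2, 278.8] 110 [0.451 0.283 0.091] [62.  61.  61.5]
thumbwheel 0.53 [278.3, 278.4] 97 [0.453 0.283 0.091] [63. 61. 62.]
standby_mark 0.66 [243.8, 275.7] 7596 [0.534 0.289 0.084] [220. 212. 199.]
standby_mark 0.16 [279.0, 276.7] 115 [0.451 0.283 0.09 ] [62. 61. 62.]
tray 0.75 [267.0, 196.3] 2495 [ 0.541 -0.074  0.005] [220. 225. 213.]
warmer 0.74 [243.6, 271.5] 7712 [0.535 0.288 0.084] [218.  211.  198.5]
tip_box 0.75 [281.4, 113.6] 940 [ 0.547 -0.45   0.072] [ 96. 119. 147.]
```

Run:
```python
import cv2
a=cv2.imread('pics/scene0.png')[100:330,100:400];b=cv2.imread('pics/side0.png')[90:320,100:400]
cv2.imwrite('pics/both.png',cv2.resize(cv2.vconcat([a,b]),None,fx=1.3*2,fy=1.3*2,interpolation=cv2.INTER_CUBIC)[:, :])
for n,i in(('sc',a),('sd',b)): cv2.imwrite('pics/%s1.png'%n,cv2.resize(i,None,fx=2.6,fy=2.6,interpolation=cv2.INTER_CUBIC))
```

```text
(no output)
```

View pics/sc1.png

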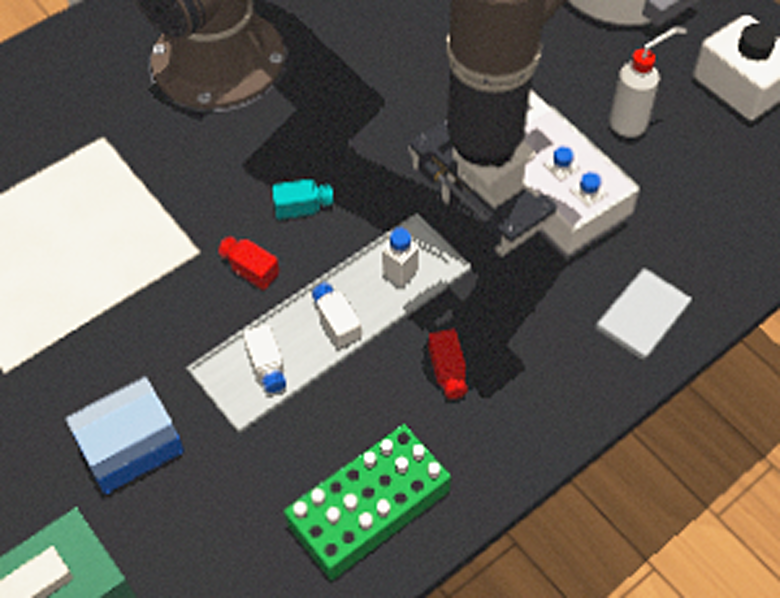

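View pics/sd1.png

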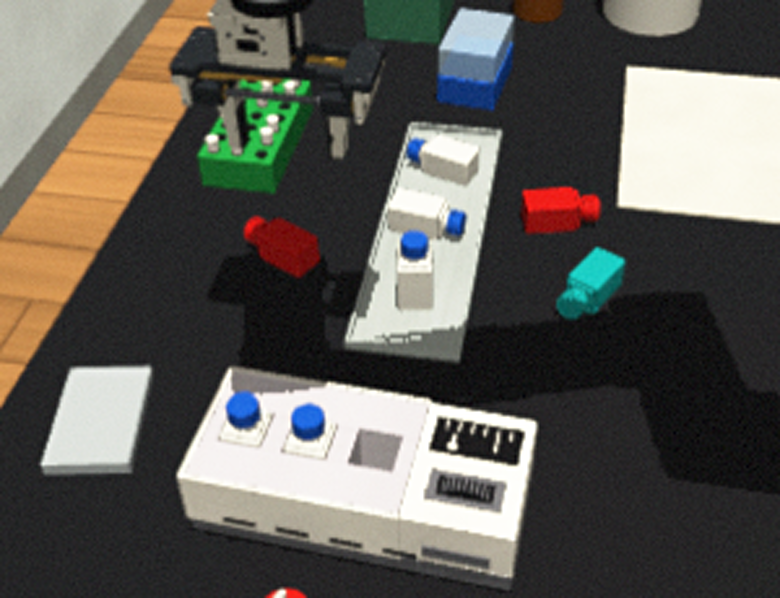

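Scene: the white bottles with blue caps are at scene px (229,223) and (202,236), lying in the tray, and (254,199), standing. Two more are in well1 and well2. The look-alikes are red at (195,200) and (272,237), and turquoise at (216,176); these are not meant. The pointer is left of the long mark, on the hot side. Next I'll get the geometry and the wrist camera mounting.

Run:
```python
from h import *
c=imaging.get_calibration('wrist'); print(np.round(c['hand_eye'],3),c['fx'],c['cx'],c['cy'])
for n in('scene','side'):
    z=np.load('/tmp/%s0.npz'%n); im,P=z['im'].astype(int),z['P']
    blue=((im[...,2]-im[...,0]>70)&(im[...,2]-im[...,1]>50)&(P[...,1]>-.42)&(P[...,0]<.75)).astype(np.uint8)
    k,l,s,ce=cv2.connectedComponentsWithStats(blue)
    for i in range(1,k):
        if s[i,4]>25: 
            Q=P[l==i]; print(n,'cap',ce[i].round(),s[i,4],np.nanmedian(Q,0).round(3),'zmax',np.nanpercentile(Q[:,2],95).round(3))
    # warmer top, tray
    for nm,m in(('warmer',(abs(P[...,2]-.085)<.008)&(P[...,1]>.15)&(P[...,1]<.4)&(P[...,0]<.75)),('tray',(P[...,2]<.012)&(im.min(2)>120)&(P[...,1]<.05)&(P[...,1]>-.42)&(P[...,0]>.45)&(P[...,0]<.66))):
        k,l,s,ce=cv2.connectedComponentsWithStats(cv2.morphologyEx(m.astype(np.uint8),cv2.MORPH_CLOSE,np.ones((5,5))))
        i=1+s[1:,4].argmax(); Q=P[(l==i)&m]
        print(n,nm,cv2.minAreaRect((Q[:,:2]*1000).astype(np.float32)),np.nanmedian(Q[:,2]))
```

```text
[[-0.001 -0.97  -0.242  0.065]
 [ 1.    -0.001  0.001 -0.   ]
 [-0.001 -0.242  0.97  -0.159]
 [ 0.     0.     0.     1.   ]] 294.4157408904367 258.5790111652277 186.27193625748336
scene cap [316. 160.] 42 [0.601 0.245 0.116] zmax 0.123
scene cap [327. 169.] 42 [0.661 0.244 0.115] zmax 0.12
scene cap [254. 191.] 50 [ 0.554 -0.032  0.095] zmax 0.1
scene cap [223. 211.] 30 [ 0.523 -0.157  0.037] zmax 0.042
scene cap [205. 246.] 48 [ 0.602 -0.295  0.034] zmax 0.042
scene warmer ((577.6922607421875, 251.1062469482422), (140.3625030517578, 254.9621124267578), 85.90451049804688) 0.08564539302411345
scene tray ((551.2417602539062, -162.4429473876953), (139.1397247314453, 422.3877258300781), 0.5156865119934082) 0.005088660586849869
side cap [259. 147.] 35 [ 0.601 -0.284  0.035] zmax 0.041
side cap [275. 175.] 50 [ 0.525 -0.143  0.033] zmax 0.041
side cap [259. 183.] 88 [ 0.553 -0.023  0.095] zmax 0.099
side cap [193. 247.] 135 [0.659 0.25  0.116] zmax 0.119
side cap [218. 251.] 137 [0.598 0.254 0.117] zmax 0.12
side warmer ((550.9788208007812, 251.3035888671875), (138.35641479492188, 303.1087341308594), 87.08606719970703) 0.08512678767592546
side tray ((558.3092041015625, -164.16094970703125), (131.30247497558594, 425.0120544433594), 0.9413895010948181) 0.00518532635520641
```

```bash
python3 -m handwheel '[[1,-4,5,0,0],[1,-8,9.5,0,0],[1,-12,14,0,0],[1,-16,18.5,0,0],[1,-20,23,0,-1],[1,-22.4,26.5,-1,-3],[1,-22.4,26.5,-2,-3],[1,-22.4,26.5,-2,-3]]'
python3 - <<'E'
from h import *
im,d,T,c=cap('wrist','w1'); P=cloud(d,T,c); np.savez('/tmp/w1.npz',im=im,P=P,T=T)
for q in('thumbwheel','pointer_mid','standby_mark'):
    for o in finder.cut_out('wrist',q):
        m=o['region']; print(q,round(o['p'],2),o['pixel'],m.sum(),np.nanmedian(P[m],0).round(4))
cv2.imwrite('pics/w1b.png',cv2.resize(im[:,:,::-1],(768,576),interpolation=cv2.INTER_CUBIC))
E
```

```text
time_s: 1.9
tcp_pos: [0.4506, 0.2647, 0.206]
eef_rot: [180.0, -0.1, -92.9]
contact_force: [0.3, -0.2, -0.4]
gripper_width: 0.0136
gripper_force: 0.0
thumbwheel 0.64 [258.2, 199.0] 633 [0.4492 0.2784 0.0921]
pointer_mid 0.22 [175.2, 149.7] 29928 [0.5331 0.2278 0.0856]
standby_mark 0.8 [175.3, 147.6] 29924 [0.5334 0.2278 0.0856]
```

View pics/w1b.png

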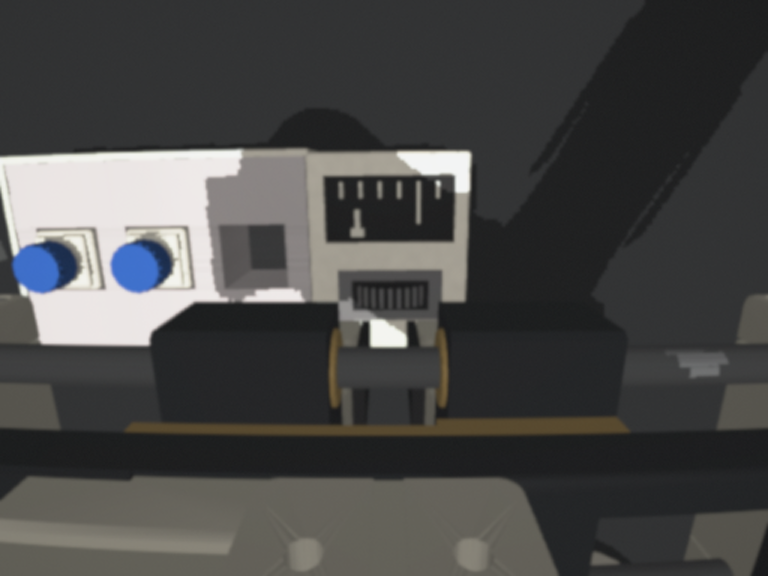

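The picture shows the wheel at (260,197) in native px. The pointer is 61 view px (38 mm, about 1.58 rad) to the hot side of the long mark. I'll check where the wash bottle is before going down.

```bash
python3 - <<'E'
from h import *
T,c=T_wc('scene'); print(onplane([[346,123]],T,c,.19), onplane([[343,152]],T,c,.0))
E
python3 -m handwheel '[[1,1,1.4,-4,0],[1,1,1.4,-8,0],[1,1,1.4,-10,0],[1,1,1.4,-10.8,0],[1,1,1.4,-10.8,0],[1,1,1.4,-10.8,0]]'
```

```text
[[0.57739871 0.42071302 0.19      ]] [[0.58137557 0.4438177  0.        ]]
time_s: 2.85
tcp_pos: [0.4617, 0.2794, 0.0997]
eef_rot: [-179.9, 0.1, -93.0]
contact_force: [0.5, -1.1, -0.4]
gripper_width: 0.0004
gripper_force: 0.0
```

```bash
python3 -m handwheel '[[1,0,0,-0.2,0],[1,0,0,-0.3,0],[1,0,0,-0.3,0]]'; python3 -m handwheel '[[1,0,0,-0.1,0],[1,0,0,-0.2,0],[1,0,0,-0.2,0]]'
```

```text
time_s: 3.22
tcp_pos: [0.461, 0.279, 0.0957]
eef_rot: [-180.0, 0.0, -93.0]
contact_force: [0.3, -0.5, 0.0]
gripper_width: 0.0005
gripper_force: 0.0
time_s: 3.6
tcp_pos: [0.461, 0.279, 0.0936]
eef_rot: [-180.0, -0.0, -93.0]
contact_force: [-0.1, 0.1, 0.6]
gripper_width: 0.0004
gripper_force: 0.3
```

Near contact; press a little more and stroke 22 mm.

```bash
python3 -m handwheel '[[1,0,0,-0.1,0],[1,-0.3,0,-0.1,0],[1,-0.6,0,-0.1,0],[1,-1,0,-0.1,0]]'; python3 -m handwheel '[[1,-0.4,0,0,0],[1,-0.8,0,0,0],[1,-1.2,0,0,0]]'
cat > wh.py <<'E'
from h import *
import sys
def wheel(im,T,c):
    # sample pointer/long mark in warmer frame: white pixels on black scale, projected on z=.086
    g=im.min(2); u=np.argwhere(g>110)[:,::-1]; X=onplane(u,T,c,.0855)
    a=np.radians(-3); ey=np.array([np.cos(a),np.sin(a)]); ex=np.array([-ey[1]*-1*1,0]); 
    return X
if __name__=='__main__':
    n=sys.argv[1]; im,d,T,c=cap('wrist'); h=im[:, :,::-1][80:220,150:340]
    cv2.imwrite('pics/%s.png'%n,cv2.resize(h,None,fx=4,fy=4,interpolation=cv2.INTER_CUBIC))
E
python3 wh.py w2
```

```text
time_s: 4.1
tcp_pos: [0.4517, 0.2796, 0.0935]
eef_rot: [-179.9, 0.1, -93.0]
contact_force: [1.7, -0.1, 6.1]
gripper_width: 0.0007
gripper_force: 3.2
time_s: 4.47
tcp_pos: [0.4392, 0.2797, 0.093]
eef_rot: [-179.9, 0.1, -93.0]
contact_force: [0.8, 2.9, 2.5]
gripper_width: 0.0003
gripper_force: 1.7
```

View pics/w2.png

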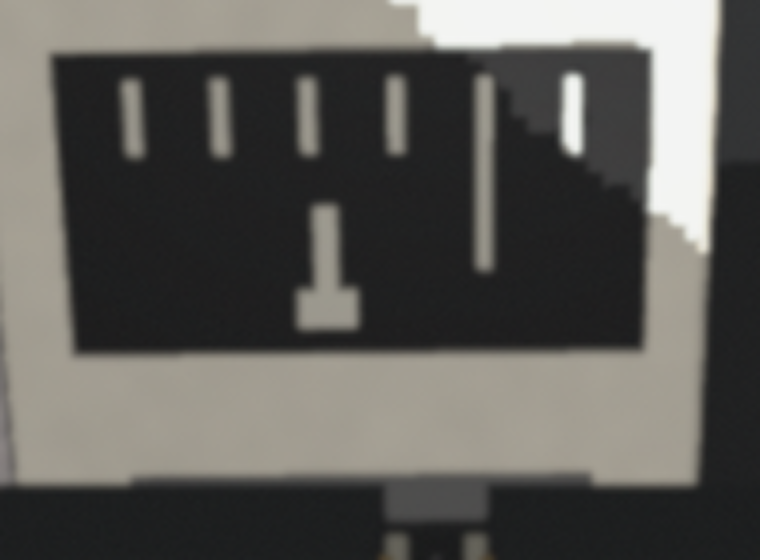

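The pointer is at x=326 and the long mark at x=485, so 21.7 mm is left, which is about 29 mm of rim. I'll lift, go back and make a second stroke.

```bash
python3 -m handwheel '[[1,0,0,1,0],[1,2.5,0,1,0],[1,2.5,0,1,0],[1,2.5,0,0.2,0],[1,2.5,0,0,0],[1,2.5,0,-0.05,0]]'; python3 -m handwheel '[[1,-0.4,0,0,0],[1,-0.8,0,0,0],[1,-1.2,0,0,0],[1,-1.6,0,0,0],[1,-2,0,0,0],[1,-2.4,0,0,0],[1,-2.8,0,0,0],[1,-2.8,0,0,0]]'
python3 - <<'E'
from h import *
im,d,T,c=cap('wrist'); h=im[80:220,150:340].min(2); h=cv2.resize(h,None,fx=4,fy=4,interpolation=cv2.INTER_CUBIC)
cv2.imwrite('pics/w3.png',h)
E
```

```text
time_s: 5.28
tcp_pos: [0.4637, 0.2788, 0.0923]
eef_rot: [-180.0, -0.0, -93.0]
contact_force: [-0.1, -1.8, 6.1]
gripper_width: 0.0005
gripper_force: 3.0
time_s: 6.28
tcp_pos: [0.4359, 0.2796, 0.0928]
eef_rot: [-180.0, 0.1, -93.0]
contact_force: [-0.5, 1.3, 5.3]
gripper_width: 0.0005
gripper_force: 1.8
```

View pics/w3.png

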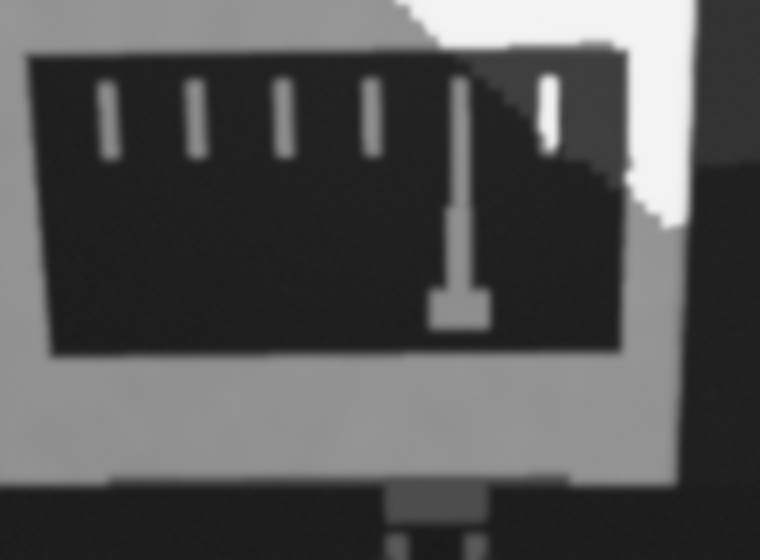

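The pointer now lies on the long mark. I'll lift and carry the hand over the tray, turning it so the fingers close along y.

```bash
python3 -m handwheel '[[1,0,0,6,0],[1,0,0,12,0],[0.5,1,-5,15,10],[0.5,2,-10,16,20],[0.5,4,-16,16,30],[0.5,6,-22,16,40],[0.5,8,-28,16,50],[0.5,10,-33,16,60]]'; python3 -m handwheel '[[0.4,1,-4,0,10],[0.4,2,-8,0,20],[0.4,2,-9,0,30],[0.4,2,-9,0,33],[0.4,2,-9,0,33]]'
cat > caps.py <<'E'
from h import *
def caps(n='wrist',png=None,ym=-.45):
    im,d,T,c=cap(n,png); P=cloud(d,T,c); i_=im.astype(int)
    out=[]
    blue=((i_[...,2]-i_[...,0]>50)&(i_[...,2]-i_[...,1]>35)).astype(np.uint8)
    k,l,s,ce=cv2.connectedComponentsWithStats(blue)
    for i in range(1,k):
        Q=P[l==i]; m=np.nanmedian(Q,0)
        if s[i,4]>60 and m[1]>ym: 
            top=Q[Q[:,2]>np.nanpercentile(Q[:,2],90)-.005]
            print(n,'cap',ce[i].round(),s[i,4],'med',m.round(3),'zmax',np.nanpercentile(Q[:,2],90).round(3),'bbox',np.nanpercentile(Q,2,0).round(3)[:2],np.nanpercentile(Q,98,0).round(3)[:2])
    return im,P,T,c
E
python3 - <<'E'
from caps import *
im,P,T,c=caps('wrist','w4'); np.savez('/tmp/w4.npz',im=im,P=P,T=T)
s=get_state(); print(s['tcp_pos'],s['eef_rot'])
for o in finder.cut_out('wrist','fallen1_mid'):
    m=o['region']; Q=P[m]; Q=Q[~np.isnan(Q[:,0])]; t=Q[Q[:,2]>np.percentile(Q[:,2],85)-.008]
    print(round(o['p'],2),o['pixel'],m.sum(),np.median(im[m],0),'z',np.percentile(Q[:,2],90).round(3),cv2.minAreaRect((t[:,:2]*1000).astype(np.float32)))
E
```

```text
time_s: 7.32
tcp_pos: [0.5269, -0.0286, 0.2514]
eef_rot: [179.9, 0.1, -35.8]
contact_force: [1.0, 1.5, 0.6]
gripper_width: 0.0437
gripper_force: 0.0
time_s: 7.95
tcp_pos: [0.5467, -0.117, 0.2511]
eef_rot: [-180.0, 0.1, -3.2]
contact_force: [-0.1, -0.3, -0.1]
gripper_width: 0.0527
gripper_force: 0.0
wrist cap [394. 115.] 333 med [ 0.6   -0.29   0.038] zmax 0.04 bbox [ 0.59  -0.306] [ 0.609 -0.279]
wrist cap [500. 147.] 1217 med [ 0.551 -0.444  0.029] zmax 0.044 bbox [ 0.517 -0.449] [ 0.594 -0.44 ]
wrist cap [182. 171.] 561 med [ 0.554 -0.035  0.096] zmax 0.097 bbox [ 0.541 -0.048] [ 0.567 -0.021]
wrist cap [287. 179.] 282 med [ 0.525 -0.153  0.038] zmax 0.04 bbox [ 0.516 -0.169] [ 0.533 -0.141]
[ 0.54692236 -0.11685525  0.25138616] [-1.79995236e+02  9.96937280e-02 -3.21050495e+00]
0.97 [225.9, 276.0] 660 [40. 88. 85.] z 0.035 ((473.0735778808594, -69.45600128173828), (59.70485305786133, 201.52247619628906), 85.22093200683594)
0.84 [288.3, 146.3] 2159 [179. 175. 164.] z 0.046 ((560.9871826171875, -160.60787963867188), (40.0899543762207, 90.93582153320312), 80.85033416748047)
0.74 [217.9, 27.7] 2248 [242.  85.  82.] z 0.041 ((716.9761962890625, -80.25037384033203), (41.42279815673828, 66.94815826416016), 63.69190216064453)
```

View pics/w4.png

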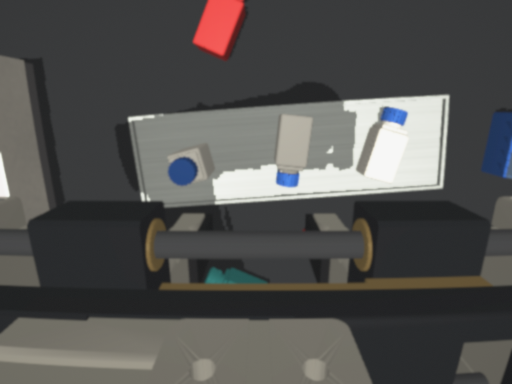

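Picture: cooled cap (182,171), fallen A cap (288,178) with its body above, fallen B cap (394,115), red and turquoise decoys outside the tray. The gripper body would brush cooled while picking A, so I'll shift cooled about 35 mm towards the near end first.

```bash
python3 -m handwheel '[[0.4,0.7,6,-3,0],[0.4,0.7,8.2,-8,0],[0.4,0.7,8.2,-13,0],[0.4,0.7,8.2,-17.9,0],[0.4,0.7,8.2,-17.9,0],[1,0.7,8.2,-17.9,0],[1,0.7,8.2,-17.9,0],[1,0.7,8.2,-17.9,0]]' 15; python3 -m handwheel '[[1,0,0,0,0],[1,0,0,1,0],[1,0,1.8,1,0],[1,0,3.5,1,0],[1,0,3.5,0.2,0],[1,0,3.5,-0.1,0],[1,0,3.5,-0.1,0]]'
```

```text
time_s: 9.05
tcp_pos: [0.5558, -0.0347, 0.0749]
eef_rot: [-179.9, -0.2, -3.1]
contact_force: [0.7, 2.3, 4.6]
gripper_width: 0.0292
gripper_force: 15.0
time_s: 9.93
tcp_pos: [0.5564, 0.0013, 0.0738]
eef_rot: [-179.9, -0.2, -3.0]
contact_force: [-3.4, 5.0, 14.6]
gripper_width: 0.0294
gripper_force: 15.0
```

```bash
python3 -m handwheel '[[1,0,0,0.1,0],[0.4,0,0,0.1,0],[0.4,0,0,0.1,0],[0.4,0,0,3,0],[0.4,0,-5,8,0],[0.4,0,-11,13,0],[0.4,0,-17,14,0],[0.4,0,-23,14,0]]'; python3 -m handwheel '[[0.4,0,-3,0,0],[0.4,0,-3,0,0]]'
cat >> caps.py <<'E'
def fallen(P,im,xy,rad=.08):
    g=im.astype(int); white=(g.min(2)>60)&(g.max(2)-g.min(2)<40)
    m=(np.hypot(P[...,0]-xy[0],P[...,1]-xy[1])<rad)&(P[...,2]>.034)&(P[...,2]<.055)
    k,l,s,ce=cv2.connectedComponentsWithStats(m.astype(np.uint8)); i=1+s[1:,4].argmax(); Q=P[l==i]
    rect=cv2.minAreaRect((Q[:,:2]*1000).astype(np.float32)); print('fallen',[np.round(x,1) for x in rect],np.nanmedian(Q[:,2]).round(3))
E
python3 - <<'E'
from caps import *
im,P,T,c=caps('wrist','w5'); print(get_state()['tcp_pos'])
fallen(P,im,(.57,-.28),.07); fallen(P,im,(.561,-.161),.06)
E
```

```text
time_s: 10.92
tcp_pos: [0.555, -0.2154, 0.2125]
eef_rot: [180.0, -0.1, -3.1]
contact_force: [1.1, 0.7, -0.1]
gripper_width: 0.0524
gripper_force: 0.0
time_s: 11.18
tcp_pos: [0.5537, -0.2458, 0.2098]
eef_rot: [180.0, 0.1, -3.3]
contact_force: [0.1, 0.3, -0.9]
gripper_width: 0.0526
gripper_force: 0.0
wrist cap [299. 128.] 357 med [ 0.599 -0.293  0.038] zmax 0.04 bbox [ 0.59  -0.307] [ 0.608 -0.281]
wrist cap [427. 157.] 1410 med [ 0.558 -0.445  0.032] zmax 0.046 bbox [ 0.518 -0.449] [ 0.595 -0.44 ]
wrist cap [ 16. 193.] 447 med [ 0.559 -0.006  0.096] zmax 0.097 bbox [ 0.543 -0.167] [0.598 0.026]
wrist cap [185. 199.] 330 med [ 0.524 -0.158  0.038] zmax 0.04 bbox [ 0.515 -0.17 ] [ 0.533 -0.143]
[ 0.55389316 -0.24454591  0.20988913]
fallen [array([ 563.2, -283.9]), array([40.2, 92. ]), np.float64(71.8)] 0.044
fallen [array([ 560.6, -160.6]), array([40. , 92.7]), np.float64(80.9)] 0.044
```

```bash
python3 -m handwheel '[[0.4,4.4,-5.1,-4,-8],[0.4,4.4,-5.1,-9,-15],[0.4,4.4,-5.1,-14,-15],[0.4,4.4,-5.1,-18,-15],[0.4,4.4,-5.1,-19.5,-15],[0.4,4.4,-5.1,-20,-15],[0.4,4.4,-5.1,-20,-15]]'; python3 -m handwheel '[[1,0,0,0,0],[1,0,0,0,0],[1,0,0,0,0]]' 5
```

```text
time_s: 12.1
tcp_pos: [0.5994, -0.2944, 0.0122]
eef_rot: [-180.0, -0.1, -18.1]
contact_force: [-0.1, -1.0, 0.2]
gripper_width: 0.0525
gripper_force: 0.0
time_s: 12.48
tcp_pos: [0.5991, -0.2948, 0.0116]
eef_rot: [-180.0, -0.1, -18.1]
contact_force: [1.2, -0.6, 1.9]
gripper_width: 0.0298
gripper_force: 5.0
```

```bash
python3 -m handwheel '[[1,-0.2,0.1,1.2,0],[1,-0.6,0.2,2.5,0],[1,-1.2,0.3,4,0],[1,-2,0.4,5.5,0],[1,-3,0.4,7,0],[1,-4,0.4,8.5,0],[1,-4.3,0.4,10,0],[1,-4.3,0.4,10,0]]'
python3 - <<'E'
from h import *
im,d,T,c=cap('side'); im2,_,_,_=cap('wrist')
cv2.imwrite('pics/p6.png',cv2.hconcat([cv2.resize(im[100:240,180:340],None,fx=2.5,fy=2.5),cv2.resize(im2,(467,350))])[:,:,::-1])
E
```

```text
time_s: 13.48
tcp_pos: [0.5564, -0.2909, 0.1127]
eef_rot: [-180.0, -0.2, -18.1]
contact_force: [1.0, 0.2, -0.7]
gripper_width: 0.0297
gripper_force: 5.0
```

View pics/p6.png

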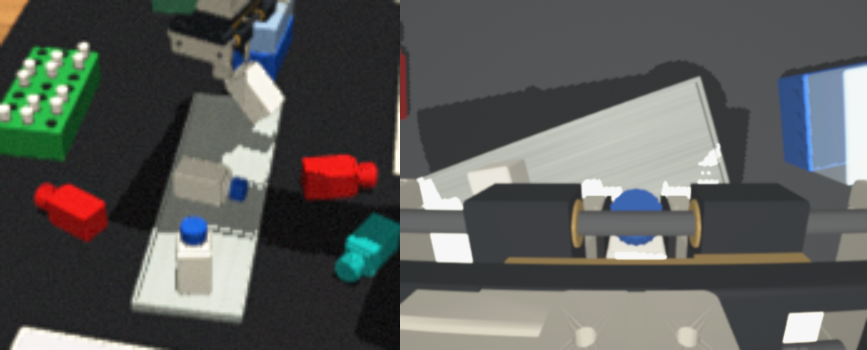

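Bottle B hangs about halfway round, base to the robot. I'll ease the grip to 3 N and jiggle.

```bash
python3 -m handwheel '[[1,0,0,-1,0],[1,1,0,-1.5,0],[1,-1,0,-1.5,0],[1,1,0,-1.5,0],[1,-1,0,-1.5,0],[1,0,0,-1.5,0],[1,0,0,-1.5,0]]' 3
cat > tilt.py <<'E'
from h import *
import sys
x0,y0=float(sys.argv[1]),float(sys.argv[2])
for n in('side','scene'):
    im,d,T,c=cap(n); P=cloud(d,T,c); g=im.astype(int)
    for nm,m in(('white',(g.max(2)-g.min(2)<50)&(g.max(2)>70)),('blue',(g[...,2]-g[...,0]>50)&(g[...,2]-g[...,1]>30))):
        m=m&(abs(P[...,0]-x0)<.075)&(abs(P[...,1]-y0)<.04)&(P[...,2]>.018)&(P[...,2]<.13); Q=P[m]
        print(n,nm,m.sum(),[(round(z,3),len(q),q[:,:2].mean(0).round(3).tolist()) for z in np.arange(.02,.13,.02) for q in [Q[abs(Q[:,2]-z)<.01]] if len(q)>3])
    cv2.imwrite('/tmp/t_%s.png'%n,im[:,:,::-1])
E
python3 tilt.py .556 -.29; python3 -c "
import cv2;a=cv2.imread('/tmp/t_side.png')[100:240,180:340];b=cv2.imread('/tmp/t_scene.png')[160:300,150:310];cv2.imwrite('pics/p7.png',cv2.resize(cv2.hconcat([a,b]),None,fx=2.4,fy=2.4))"
```

```text
time_s: 14.45
tcp_pos: [0.5568, -0.2907, 0.0952]
eef_rot: [180.0, 0.0, -18.1]
contact_force: [-0.1, -0.3, -1.4]
gripper_width: 0.0302
gripper_force: 3.0
side white 334 [(np.float64(0.02), 17, [0.552, -0.274]), (np.float64(0.04), 74, [0.551, -0.274]), (np.float64(0.06), 79, [0.551, -0.274]), (np.float64(0.08), 83, [0.553, -0.276]), (np.float64(0.1), 51, [0.555, -0.275]), (np.float64(0.12), 30, [0.556, -0.276])]
side blue 30 [(np.float64(0.1), 12, [0.548, -0.28]), (np.float64(0.12), 18, [0.55, -0.288])]
scene white 163 [(np.float64(0.02), 8, [0.567, -0.296]), (np.float64(0.04), 32, [0.567, -0.295]), (np.float64(0.06), 24, [0.568, -0.296]), (np.float64(0.08), 50, [0.569, -0.294]), (np.float64(0.1), 33, [0.565, -0.293]), (np.float64(0.12), 16, [0.562, -0.289])]
scene blue 50 [(np.float64(0.1), 16, [0.565, -0.291]), (np.float64(0.12), 34, [0.56, -0.291])]
```

View pics/p7.png

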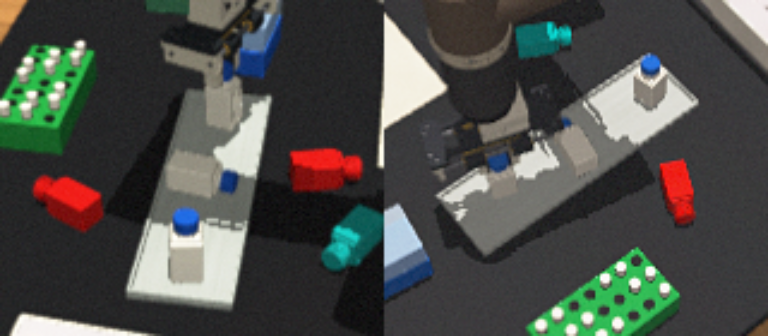

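Upright now. I'll move it to y≈-0.335 and lower it.

```bash
python3 -m handwheel '[[1,0,-1.5,0,0],[1,0,-3,0,0],[1,0,-4.2,0,0],[1,0,-4.2,-1,0],[1,0,-4.2,-1.9,0],[1,0,-4.2,-1.9,0],[1,0,-4.2,-1.9,0]]'; python3 -m handwheel '[[1,0,0,-0.2,0],[1,0,0,-0.4,0],[1,0,0,-0.4,0]]'; python3 tilt.py .556 -.332
```

```text
time_s: 15.42
tcp_pos: [0.5557, -0.3322, 0.0767]
eef_rot: [-180.0, 0.0, -18.1]
contact_force: [0.9, 0.9, -1.3]
gripper_width: 0.0297
gripper_force: 3.0
time_s: 15.8
tcp_pos: [0.5559, -0.3327, 0.0733]
eef_rot: [180.0, -0.0, -18.1]
contact_force: [-1.0, 1.0, 4.1]
gripper_width: 0.0297
gripper_force: 3.0
side white 277 [(np.float64(0.02), 41, [0.549, -0.317]), (np.float64(0.04), 70, [0.551, -0.316]), (np.float64(0.06), 77, [0.551, -0.316]), (np.float64(0.08), 58, [0.55, -0.319]), (np.float64(0.1), 28, [0.555, -0.317])]
side blue 30 [(np.float64(0.08), 8, [0.547, -0.322]), (np.float64(0.1), 22, [0.548, -0.328])]
scene white 148 [(np.float64(0.02), 21, [0.566, -0.339]), (np.float64(0.04), 27, [0.569, -0.335]), (np.float64(0.06), 41, [0.569, -0.336]), (np.float64(0.08), 45, [0.565, -0.336]), (np.float64(0.1), 12, [0.559, -0.335])]
scene blue 40 [(np.float64(0.08), 9, [0.563, -0.335]), (np.float64(0.1), 31, [0.559, -0.333])]
```

```bash
python3 -m handwheel '[[0.4,0,0,0,0],[0.4,0,0,0,0],[0.4,0,0,2,0],[0.4,0,0,6,0],[0.4,-1,4,11,0],[0.4,-2,9,14,5],[0.4,-3,14,14,9],[0.4,-3.2,17.8,14,9]]'
python3 -m handwheel '[[0.4,0,0,0,0]]'
python3 - <<'E'
from caps import *
im,P,T,c=caps('wrist','w8'); print(get_state()['tcp_pos'],get_state()['eef_rot'])
fallen(P,im,(.561,-.161),.06)
E
python3 tilt.py .556 -.332
```

```text
time_s: 16.9
tcp_pos: [0.523, -0.1529, 0.2135]
eef_rot: [-180.0, -0.1, -9.1]
contact_force: [0.2, -0.0, 0.5]
gripper_width: 0.0523
gripper_force: 0.0
time_s: 17.02
tcp_pos: [0.5235, -0.1525, 0.2133]
eef_rot: [-180.0, -0.0, -9.0]
contact_force: [0.4, -0.1, 0.4]
gripper_width: 0.0525
gripper_force: 0.0
wrist cap [499. 108.] 1432 med [ 0.551 -0.444  0.03 ] zmax 0.045 bbox [ 0.517 -0.449] [ 0.593 -0.439]
wrist cap [439. 125.] 946 med [ 0.551 -0.329  0.097] zmax 0.098 bbox [ 0.53  -0.406] [ 0.565 -0.317]
wrist cap [ 98. 177.] 738 med [0.553 0.    0.096] zmax 0.097 bbox [ 0.54  -0.012] [0.566 0.015]
wrist cap [260. 169.] 305 med [ 0.525 -0.155  0.038] zmax 0.04 bbox [ 0.517 -0.168] [ 0.533 -0.141]
[ 0.52366383 -0.15358366  0.21310231] [-1.79989776e+02 -2.94221024e-02 -8.99388757e+00]
fallen [array([ 560.7, -160.5]), array([39.8, 92.1]), np.float64(80.2)] 0.044
side white 229 [(np.float64(0.02), 43, [0.55, -0.315]), (np.float64(0.04), 66, [0.552, -0.315]), (np.float64(0.06), 85, [0.55, -0.315]), (np.float64(0.08), 35, [0.549, -0.32])]
side blue 23 [(np.float64(0.08), 7, [0.543, -0.322]), (np.float64(0.1), 16, [0.543, -0.328])]
scene white 147 [(np.float64(0.02), 27, [0.566, -0.338]), (np.float64(0.04), 27, [0.568, -0.336]), (np.float64(0.06), 56, [0.563, -0.335]), (np.float64(0.08), 35, [0.556, -0.336])]
scene blue 64 [(np.float64(0.08), 10, [0.561, -0.332]), (np.float64(0.1), 54, [0.551, -0.33])]
```

B stands (cap top at 0.098). A hasn't moved, so I'll do the same with it.

```bash
python3 -m handwheel '[[0.4,0.1,-0.2,-5,0],[0.4,0.1,-0.2,-10,0],[0.4,0.1,-0.2,-15,0],[0.4,0.1,-0.2,-18.5,0],[0.4,0.1,-0.2,-20,0],[0.4,0.1,-0.2,-20.4,0],[0.4,0.1,-0.2,-20.4,0]]'; python3 -m handwheel '[[1,0,0,0,0],[1,0,0,0,0],[1,0,0,0,0]]' 4
python3 -m handwheel '[[1,0.2,0,1.2,0],[1,0.6,0,2.5,0],[1,1.2,0,4,0],[1,2,0,5.5,0],[1,3,0,7,0],[1,3.4,0,8.5,0],[1,3.4,0,8.5,0]]' 4;  python3 -m handwheel '[[1,1,0,0,0],[1,-1,0,0,0],[1,1,0,0,0],[1,-1,0,0,0],[1,0,0,0,0],[1,0,0,0,0]]' 3; python3 tilt.py .558 -.155
```

```text
time_s: 18.05
tcp_pos: [0.5254, -0.1569, 0.0097]
eef_rot: [-180.0, -0.1, -9.1]
contact_force: [-0.3, 0.5, 0.5]
gripper_width: 0.0524
gripper_force: 0.0
time_s: 18.42
tcp_pos: [0.525, -0.1565, 0.0095]
eef_rot: [-180.0, -0.1, -9.1]
contact_force: [-0.6, 1.6, 2.6]
gripper_width: 0.0301
gripper_force: 4.0
time_s: 19.3
tcp_pos: [0.5597, -0.1566, 0.0955]
eef_rot: [-180.0, -0.2, -9.1]
contact_force: [-0.8, -0.2, -0.5]
gripper_width: 0.0298
gripper_force: 4.0
time_s: 20.05
tcp_pos: [0.5595, -0.1567, 0.0934]
eef_rot: [180.0, 0.0, -9.1]
contact_force: [-1.1, -0.1, -0.5]
gripper_width: 0.0302
gripper_force: 3.0
side white 318 [(np.float64(0.02), 20, [0.558, -0.142]), (np.float64(0.04), 75, [0.56, -0.14]), (np.float64(0.06), 74, [0.559, -0.14]), (np.float64(0.08), 84, [0.556, -0.142]), (np.float64(0.1), 51, [0.556, -0.138]), (np.float64(0.12), 14, [0.559, -0.136])]
side blue 3 []
scene white 178 [(np.float64(0.02), 7, [0.577, -0.164]), (np.float64(0.04), 41, [0.573, -0.162]), (np.float64(0.06), 37, [0.573, -0.162]), (np.float64(0.08), 48, [0.574, -0.16]), (np.float64(0.1), 33, [0.569, -0.157]), (np.float64(0.12), 12, [0.57, -0.144])]
scene blue 31 [(np.float64(0.1), 11, [0.566, -0.16]), (np.float64(0.12), 20, [0.566, -0.153])]
```

```bash
python3 -m handwheel '[[1,-0.2,-0.4,-1,0],[1,-0.2,-0.8,-1.6,0],[1,-0.2,-0.8,-1.8,0],[1,-0.2,-0.8,-2,0],[1,-0.2,-0.8,-2.2,0],[1,-0.2,-0.8,-2.2,0]]'
```

```text
time_s: 20.9
tcp_pos: [0.557, -0.1647, 0.0722]
eef_rot: [180.0, -0.0, -9.1]
contact_force: [1.3, -2.6, 5.7]
gripper_width: 0.0297
gripper_force: 3.0
```

```bash
python3 -m handwheel '[[0.4,0,0,0,0],[0.4,0,0,0,0],[0.4,0,0,2,0],[0.4,0,0,7,0],[0.4,1,4,12,0],[0.4,2,9,15,3],[0.4,3,14,15,6],[0.4,4,20,15,6]]'
python3 -m handwheel '[[0.4,1.5,5,0,0],[0.4,3,10,0,0],[0.4,4.5,15,0,0],[0.4,5.5,19,0,0],[0.4,5.5,20.5,0,0],[0.4,5.5,20.5,0,0]]'
python3 - <<'E'
from caps import *
im,P,T,c=caps('wrist','w9'); s=get_state();print(s['tcp_pos'],s['eef_rot'])
for n in('side','scene'): caps(n,n+'9')
E
```

```text
time_s: 21.9
tcp_pos: [0.5964, 0.0368, 0.2222]
eef_rot: [-180.0, -0.0, -3.1]
contact_force: [1.3, 0.3, 0.1]
gripper_width: 0.0529
gripper_force: 0.0
time_s: 22.65
tcp_pos: [0.651, 0.241, 0.2209]
eef_rot: [180.0, 0.1, -3.1]
contact_force: [-0.5, -0.7, -0.5]
gripper_width: 0.0526
gripper_force: 0.0
wrist cap [254. 174.] 790 med [0.662 0.244 0.118] zmax 0.119 bbox [0.649 0.231] [0.675 0.256]
wrist cap [255. 226.] 220 med [0.611 0.246 0.117] zmax 0.118 bbox [0.607 0.235] [0.614 0.257]
[0.65104633 0.24005928 0.22134387] [ 1.79963353e+02  6.07658172e-02 -3.10220951e+00]
side cap [282. 123.] 339 med [ 0.541 -0.443  0.038] zmax 0.095 bbox [ 0.504 -0.544] [ 0.597 -0.315]
side cap [265. 156.] 78 med [ 0.557 -0.156  0.095] zmax 0.099 bbox [ 0.544 -0.173] [ 0.571 -0.148]
side cap [257. 192.] 102 med [0.551 0.011 0.096] zmax 0.098 bbox [ 0.539 -0.006] [0.566 0.021]
side cap [193. 247.] 144 med [0.659 0.251 0.116] zmax 0.119 bbox [0.646 0.235] [0.674 0.262]
side cap [218. 252.] 143 med [0.598 0.254 0.117] zmax 0.119 bbox [0.585 0.238] [0.612 0.264]
scene cap [262.  22.] 593 med [-0.841  1.158 -0.372] zmax -0.285 bbox [-1.046  1.14 ] [-0.761  1.374]
scene cap [340.   4.] 106 med [-0.775  1.948 -0.461] zmax -0.398 bbox [-0.793  1.783] [-0.759  2.039]
scene cap [226. 211.] 61 med [ 0.561 -0.166  0.095] zmax 0.1 bbox [ 0.544 -0.179] [ 0.572 -0.15 ]
scene cap [187. 234.] 65 med [ 0.553 -0.331  0.094] zmax 0.1 bbox [ 0.537 -0.344] [ 0.564 -0.317]
```

View pics/side9.png

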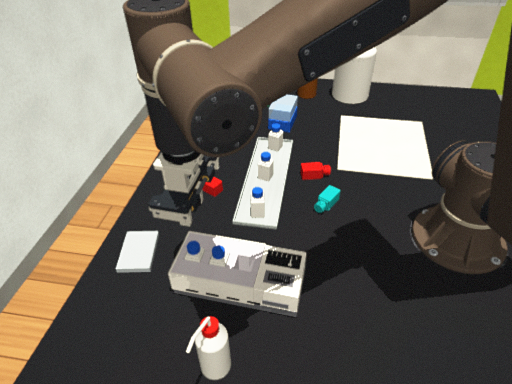

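The picture shows all three tray bottles standing at (275,135), (265,160) and (257,195), and the warm caps at (193,247) and (218,252). I'll grasp the far warm bottle.

```bash
python3 -m handwheel '[[0.4,1.1,0.4,-4,0],[0.4,1.1,0.4,-8,0],[0.4,1.1,0.4,-12,0],[0.4,1.1,0.4,-12.8,0],[0.4,1.1,0.4,-12.8,0],[1,1.1,0.4,-12.8,0],[1,1.1,0.4,-12.8,0],[1,1.1,0.4,-12.8,0]]' 25; python3 -m handwheel '[[1,0,0,1,0],[1,0,0,3,0],[1,0,0,5,0],[1,0,0,7,0],[1,0,0,9,0],[1,0,0,11,0],[1,0,0,11,0]]'
```

```text
time_s: 23.8
tcp_pos: [0.663, 0.2446, 0.095]
eef_rot: [-180.0, -0.1, -3.1]
contact_force: [-0.5, -1.4, 4.5]
gripper_width: 0.0296
gripper_force: 25.0
time_s: 24.68
tcp_pos: [0.6635, 0.2449, 0.2062]
eef_rot: [-179.9, -0.2, -3.1]
contact_force: [0.7, -0.7, -1.6]
gripper_width: 0.0292
gripper_force: 25.0
```

```bash
python3 -m handwheel '[[1,-1.5,-6,0,0],[1,-3,-12,0,0],[1,-4.5,-18,0,0],[1,-6,-24,0,0],[1,-7.5,-30,0,0],[1,-9,-36,0,0],[1,-10,-42,0,0],[1,-10.7,-48,0,0]]'; python3 -m handwheel '[[1,0,-1.3,0,0],[1,0,-1.3,-3,0],[1,0,-1.3,-7,0],[1,0,-1.3,-11,0],[1,0,-1.3,-12.5,0],[1,0,-1.3,-12.8,0],[1,0,-1.3,-12.8,0]]'
```

```text
time_s: 25.68
tcp_pos: [0.5545, -0.2372, 0.2033]
eef_rot: [-180.0, 0.0, -3.1]
contact_force: [1.9, 0.4, -1.5]
gripper_width: 0.0294
gripper_force: 25.0
time_s: 26.55
tcp_pos: [0.5565, -0.2487, 0.077]
eef_rot: [180.0, -0.1, -3.1]
contact_force: [0.1, -0.4, -1.0]
gripper_width: 0.029
gripper_force: 25.0
```

```bash
python3 -m handwheel '[[1,0,0,-0.2,0],[1,0,0,-0.3,0],[1,0,0,-0.35,0],[1,0,0,-0.35,0]]'; python3 -m handwheel '[[0.4,0,0,0,0],[0.4,0,0,0,0],[0.4,0,0,2,0],[0.4,0,0,7,0],[0.4,1,5,12,0],[0.4,1,11,15,0],[0.4,2,17,15,0],[0.4,2.5,23,15,0]]'
python3 -m handwheel '[[0.4,0.5,6,0,0],[0.4,1,12,0,0],[0.4,1,18,0,0],[0.4,1,24,0,0],[0.4,1,26.5,0,0],[0.4,1,26.5,0,0]]'
python3 - <<'E'
from caps import *
im,P,T,c=caps('wrist','w10'); s=get_state();print(s['tcp_pos'],s['eef_rot'])
for n in('side',): caps(n,n+'10')
E
```

```text
time_s: 27.05
tcp_pos: [0.5564, -0.2489, 0.0739]
eef_rot: [180.0, -0.1, -3.1]
contact_force: [-0.9, 0.5, 6.7]
gripper_width: 0.0295
gripper_force: 25.0
time_s: 28.05
tcp_pos: [0.5803, -0.0244, 0.2233]
eef_rot: [-180.0, -0.1, -3.2]
contact_force: [1.3, 0.3, -0.3]
gripper_width: 0.0522
gripper_force: 0.0
time_s: 28.8
tcp_pos: [0.5896, 0.2403, 0.2216]
eef_rot: [180.0, 0.0, -3.0]
contact_force: [-0.4, -0.4, -1.0]
gripper_width: 0.0525
gripper_force: 0.0
wrist cap [251. 175.] 787 med [0.6   0.246 0.118] zmax 0.118 bbox [0.586 0.234] [0.613 0.259]
wrist cap [482. 202.] 732 med [0.554 0.008 0.097] zmax 0.098 bbox [ 0.539 -0.008] [0.62  0.157]
[0.58965535 0.23906049 0.22177039] [ 1.79962899e+02  4.46246747e-02 -3.06423523e+00]
side cap [257. 192.] 101 med [0.552 0.01  0.096] zmax 0.098 bbox [ 0.538 -0.007] [0.566 0.019]
side cap [218. 252.] 146 med [0.597 0.254 0.117] zmax 0.119 bbox [0.585 0.238] [0.612 0.265]
```

```bash
python3 -m handwheel '[[0.4,1,0.7,-4,0],[0.4,1,0.7,-8,0],[0.4,1,0.7,-12,0],[0.4,1,0.7,-12.8,0],[0.4,1,0.7,-12.8,0],[1,1,0.7,-12.8,0],[1,1,0.7,-12.8,0],[1,1,0.7,-12.8,0]]' 25; python3 -m handwheel '[[1,0,0,1,0],[1,0,0,3,0],[1,0,0,5,0],[1,0,0,7,0],[1,0,0,9,0],[1,0,0,11,0],[1,0,0,11,0]]'
```

```text
time_s: 29.9
tcp_pos: [0.6004, 0.2462, 0.0953]
eef_rot: [-179.9, -0.1, -3.1]
contact_force: [0.4, 2.3, 3.5]
gripper_width: 0.0291
gripper_force: 25.0
time_s: 30.78
tcp_pos: [0.6007, 0.2464, 0.2065]
eef_rot: [-179.9, -0.2, -3.1]
contact_force: [0.6, -0.3, -1.0]
gripper_width: 0.0291
gripper_force: 25.0
```

Before placing I'll check that the slot near y = -0.081 is still clear.

```bash
python3 - <<'E'
from caps import *
for n in('side','scene'): caps(n,n+'11')
E
python3 -m handwheel '[[1,-0.5,-5,0,0],[1,-1,-10,0,0],[1,-2,-16,0,0],[1,-3,-22,0,0],[1,-4,-27,0,0],[1,-4.4,-32.7,0,0],[1,-4.4,-32.7,0,0]]'
python3 - <<'E'
from caps import *
caps('wrist','w12')
E
```

```text
side cap [257. 192.] 101 med [0.552 0.011 0.096] zmax 0.098 bbox [ 0.539 -0.007] [0.566 0.021]
scene cap [262.  22.] 577 med [-0.831  1.158 -0.369] zmax -0.285 bbox [-1.049  1.139] [-0.761  1.382]
scene cap [336.   2.] 106 med [-0.776  1.867 -0.431] zmax -0.375 bbox [-0.791  1.721] [-0.755  2.037]
scene cap [226. 211.] 61 med [ 0.56  -0.166  0.095] zmax 0.101 bbox [ 0.544 -0.179] [ 0.572 -0.153]
scene cap [207. 222.] 61 med [ 0.558 -0.248  0.097] zmax 0.101 bbox [ 0.541 -0.261] [ 0.567 -0.235]
scene cap [187. 234.] 65 med [ 0.554 -0.331  0.096] zmax 0.099 bbox [ 0.536 -0.344] [ 0.566 -0.317]
time_s: 31.75
tcp_pos: [0.5545, -0.0845, 0.2032]
eef_rot: [180.0, 0.1, -3.4]
contact_force: [-0.2, 0.5, -1.4]
gripper_width: 0.0293
gripper_force: 25.0
wrist cap [344. 174.] 772 med [ 0.559 -0.165  0.097] zmax 0.098 bbox [ 0.546 -0.178] [ 0.572 -0.152]
wrist cap [430. 173.] 900 med [ 0.555 -0.246  0.097] zmax 0.098 bbox [ 0.541 -0.262] [ 0.568 -0.234]
wrist cap [502. 172.] 528 med [ 0.552 -0.321  0.096] zmax 0.098 bbox [ 0.537 -0.331] [ 0.565 -0.316]
wrist cap [167. 189.] 682 med [0.555 0.    0.097] zmax 0.097 bbox [ 0.544 -0.012] [0.566 0.015]
wrist cap [259. 223.] 675 med [ 0.566 -0.086  0.224] zmax 0.226 bbox [ 0.562 -0.096] [ 0.568 -0.075]
wrist cap [258. 265.] 558 med [ 0.544 -0.084  0.226] zmax 0.227 bbox [ 0.539 -0.096] [ 0.579 -0.073]
```

```bash
python3 -m handwheel '[[1,0,0.2,-3,0],[1,0,0.2,-7,0],[1,0,0.2,-11,0],[1,0,0.2,-12.6,0],[1,0,0.2,-13,0],[1,0,0.2,-13.2,0],[1,0,0.2,-13.2,0]]'; python3 -m handwheel '[[0.4,0,0,0,0],[0.4,0,0,0,0],[0.4,0,0,2,0],[0.4,0,0,7,0],[0.4,0,0,13,0],[0.4,0,0,18,0],[0.4,-6,4,18,0],[0.4,-9,8,18,0]]'; python3 -m handwheel '[[0.4,-1,6,0,0],[0.4,-1,12,0,0],[0.4,-1,18,0,0],[0.4,-1,22,0,0],[0.4,-1,22,0,0]]'
python3 - <<'E'
from caps import *
for n in('side','scene'): 
    im,P,T,c=caps(n,n+'13')
    cv2.imwrite('/tmp/%s.png'%n,im[:,:,::-1])
a=cv2.imread('/tmp/side.png')[90:310,150:350];b=cv2.imread('/tmp/scene.png')[120:340,150:350]
cv2.imwrite('pics/f13.png',cv2.resize(cv2.hconcat([a,b]),None,fx=2,fy=2,interpolation=cv2.INTER_CUBIC))
caps('wrist','w13'); print(get_state()['tcp_pos'])
E
```

```text
time_s: 32.67
tcp_pos: [0.5571, -0.0784, 0.0745]
eef_rot: [-180.0, -0.1, -3.0]
contact_force: [-3.4, 1.7, 9.0]
gripper_width: 0.0295
gripper_force: 25.0
time_s: 33.67
tcp_pos: [0.4648, 0.0011, 0.2529]
eef_rot: [-180.0, -0.1, -3.3]
contact_force: [0.5, 1.1, -0.5]
gripper_width: 0.0529
gripper_force: 0.0
time_s: 34.3
tcp_pos: [0.4558, 0.2234, 0.2521]
eef_rot: [180.0, -0.0, -2.9]
contact_force: [0.8, -1.0, -0.2]
gripper_width: 0.0527
gripper_force: 0.0
side cap [262. 174.] 85 med [ 0.553 -0.069  0.096] zmax 0.098 bbox [ 0.541 -0.088] [ 0.566 -0.06 ]
scene cap [226. 211.] 61 med [ 0.56  -0.166  0.095] zmax 0.101 bbox [ 0.543 -0.178] [ 0.573 -0.151]
scene cap [207. 222.] 61 med [ 0.556 -0.248  0.096] zmax 0.099 bbox [ 0.538 -0.261] [ 0.569 -0.235]
scene cap [187. 234.] 64 med [ 0.554 -0.33   0.095] zmax 0.098 bbox [ 0.536 -0.342] [ 0.566 -0.316]
wrist cap [461.  73.] 685 med [0.552 0.004 0.097] zmax 0.098 bbox [ 0.539 -0.011] [0.565 0.017]
[0.4557903  0.2205186  0.25227464]
```

View pics/f13.png

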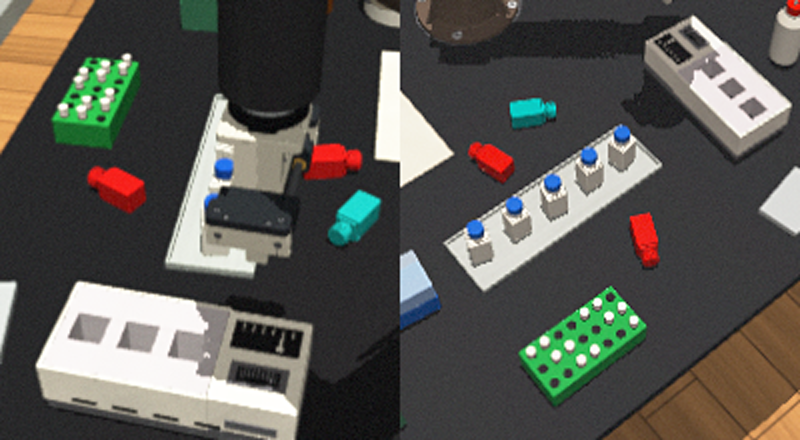

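View pics/w13.png

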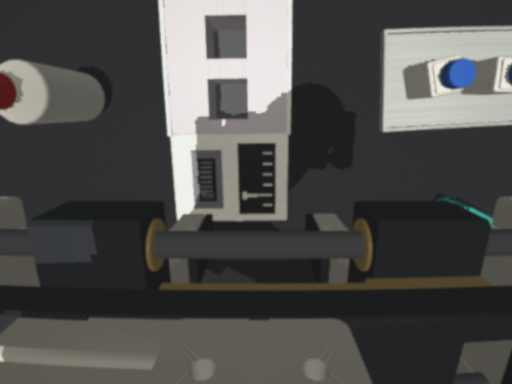

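All five bottles stand in the tray with caps up (f13 right: (475,230), (515,205), (552,182), (589,156), (622,132)), the wells are empty, and the pointer lies on the long mark (w13, (258,195)). The robot is clear, so I'm handing in.

```bash
python3 -c "
from plant import r
print(r.close_job())"
```

```text
the job is handed in; nothing more can be done
None
```

The job is handed in at about 34 s of the 210 s: the wheel is on the standby mark, set before any bottle was lifted, and all five bottles stand upright in the tray, with the tip box and wash bottle left alone; the hand-in returned no verdict, so this rests on the last pictures.

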